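# Make up two silver lots on the counter balance

## Task

Two lots of silver lie on the counter balance, a bangle and collars, and the left lot is too heavy: move collars from the left pan's stem onto the right pan's stem until the balance sits level. Every collar must end threaded on a stem, lying flat on the dish or on the collar below; leave the bangles where they lie. The balance is a fine one and its right dish lies loose and off centre, so feel for the stem and never bear down hard on the balance or jolt it, and leave the other things on the counter undisturbed.

Things in the scene. Friction and masses are not known exactly. Their poses are not given: they have to be found in the camera images.
- balance: Two-pan counter balance on a wooden plinth 120 x 330 x 34 mm, fixed. Origin: plinth centre on the counter; z up, +y to the left pan, x across. Beam pivot 86 mm up; arms 115 mm, so dish centres at y = +115 and -115 mm, inner dish floors 126 mm up when level. Parallel linkage: dishes stay horizontal. Dish 128 mm wide with 5 mm rim. Bearing on it with over about 15 N counts as hard.
- beam (a joint): Tilt of the beam, rad, 0 = level, positive = left pan up; stops at -0.08 and 0.08, where a pan stands 9 mm below or above level. Left pan starts down. A difference of 60 g already holds it at a stop; a pan held up by d grams sinks when pushed with d x 0.0098 N and then follows the push back up.
- left_spider (a point): Middle of the left spider, in the plane of the dish floor. The left dish is fast and centred here; its stem is a steel rod 13 mm in diameter with a flat top, standing 68 mm above the dish floor, and carries the three collars.
- right_spider (a point): Middle of the right spider (the four-armed carrier under the dish), in the plane of the dish floor. The right dish lies loose on it: dish and stem (13 mm rod, flat top 68 mm above the dish floor) stand 4.5 to 8 mm off this point in an unknown direction, not measured; pushed sideways with over 4 N the dish slides on the spider, 9 mm off at most.
- collar_1: The bottom collar, a plain turned silver ring, 30 mm outside diameter, 18 mm high, 16 mm bore, about 95 g. Origin: centre of its underside, z up. It starts on the left dish, round its stem.
- collar_2: The middle collar, a plain turned silver ring, 30 mm outside diameter, 18 mm high, 16 mm bore, about 95 g. Origin: centre of its underside, z up. It starts on collar_1, round the left stem.
- collar_3: The top collar, a plain turned silver ring, 30 mm outside diameter, 18 mm high, 16 mm bore, about 95 g. Origin: centre of its underside, z up. It starts on collar_2, round the left stem.
- bangle_narrow: Flat silver bangle, 70 mm outside, 60 mm inside, 5 mm high, 53 g, lying on the floor of one dish round its stem and clear of it. Origin: centre of its underside.
- bangle_wide: Flat silver bangle, 85 mm outside, 60 mm inside, 5 mm high, 148 g, lying on the floor of the other dish round its stem and clear of it. Origin: centre of its underside.
- watch_case: Silver pocket watch case, 49 mm wide, 14 mm high, lying on the counter. Leave alone.
- ring_box: Lacquered ring box, 55 x 55 x 41 mm, on the counter. Leave alone.
- loupe: Black horn loupe, 33 mm wide, 31 mm high, standing at the foot of the balance. Leave alone.
- tweezers: Steel tweezers, 126 mm long, 9 mm high, lying at the foot of the balance. Leave alone.
- mandrel: Steel ring mandrel, 330 mm long, 26 mm high, lying behind the balance. Leave alone.
- weight_block: Wooden weight block, 60 x 150 x 30 mm, with two brass knob weights standing in it to 57 mm. Leave alone.
- call_bell: Brass counter bell, 80 mm wide, 54 mm high. Leave alone.

How it is judged (in metres and radians):
On the way:
1. a collar is threaded on the right stem and down on its dish (((horizontal distance between collar_1 and right_spider below 0.0115 m and z of collar_1 in the frame of right_spider between -0.004 and 0.04 m and angle between collar_1's own z axis and vertical below 0.12 rad) or (horizontal distance between collar_2 and right_spider below 0.0115 m and z of collar_2 in the frame of right_spider between -0.004 and 0.04 m and angle between collar_2's own z axis and vertical below 0.12 rad) or (horizontal distance between collar_3 and right_spider below 0.0115 m and z of collar_3 in the frame of right_spider between -0.004 and 0.04 m and angle between collar_3's own z axis and vertical below 0.12 rad))), for 0.1 s.
At the end, for the whole second after the job is handed in: The beam is level within 0.025 rad and at rest, and all three collars are threaded on the two stems (within 11.5 mm of the spider's middle), upright, and down on the dish or on one another; the bangles lie where they lay (within 40 mm) (value of joint beam between -0.025 and 0.025 rad and ((horizontal distance between collar_1 and left_spider below 0.0115 m and z of collar_1 in the frame of left_spider between -0.004 and 0.04 m and angle between collar_1's own z axis and vertical below 0.12 rad) or (horizontal distance between collar_1 and right_spider below 0.0115 m and z of collar_1 in the frame of right_spider between -0.004 and 0.04 m and angle between collar_1's own z axis and vertical below 0.12 rad)) and ((horizontal distance between collar_2 and left_spider below 0.0115 m and z of collar_2 in the frame of left_spider between -0.004 and 0.04 m and angle between collar_2's own z axis and vertical below 0.12 rad) or (horizontal distance between collar_2 and right_spider below 0.0115 m and z of collar_2 in the frame of right_spider between -0.004 and 0.04 m and angle between collar_2's own z axis and vertical below 0.12 rad)) and ((horizontal distance between collar_3 and left_spider below 0.0115 m and z of collar_3 in the frame of left_spider between -0.004 and 0.04 m and angle between collar_3's own z axis and vertical below 0.12 rad) or (horizontal distance between collar_3 and right_spider below 0.0115 m and z of collar_3 in the frame of right_spider between -0.004 and 0.04 m and angle between collar_3's own z axis and vertical below 0.12 rad)) and linear speed of each of collar_1, collar_2, collar_3 below 0.02 m/s and distance of each of bangle_narrow, bangle_wide from where it was at the start of the episode below 0.04 m); the robot touches nothing.
It fails at once if the balance is borne down on, knocked or jolted: more than 25 N on it in all, of which 5 N is the silver lying in the dishes (contact force between balance and anything else above 25 N).
It fails at once if another thing on the counter is shifted by more than 20 mm (distance of any of watch_case, ring_box, loupe, tweezers, mandrel, weight_block, call_bell from where it was at the start of the episode above 0.02 m).
It fails at once if a bangle is taken away or shifted by more than 40 mm (distance of any of bangle_narrow, bangle_wide from where it was at the start of the episode above 0.04 m).
It also fails if it takes over 72 s, if anything falls off the work surface, if the arm or the gripper's body presses on something with over 40 N, if the wrist force passes 120 N, or if a joint passes its speed limit or range.

## Robot

A 6-joint arm with a two-finger parallel gripper is mounted at the origin on the work surface. World frame = base frame: x ahead of the robot, y to its left, z up, the work surface at z = 0. Lengths are in m, angles in degrees, forces in N, time in s.
With the tool pointing down it reaches from about 0.4 to 0.825 m from the base axis. Payload 7 kg.
Tool frame: the origin (TCP) lies midway between the tips of the shut fingers; the grasp point (between the pads) lies r.pinch_z behind it (r.pinch_z is the distance from the TCP to the grasp point, in m); z points along the fingers, y is the line along which they close (so a half turn about z gives the same grasp; the last joint's range is limited). The gripper opens to 88 mm and grips with 3 to 60 N. Pads are 19 mm wide; open, the fingers measure 130 mm over their backs; the gripper's body (78 mm by 193 mm) begins 47 mm behind the grasp point.
Start: joints at [86.408, 20.546, 0.682, 0, -70.136, -16.507], TCP at [0.232, 0.634, 0.227] pointing down, gripper open.
Joint ranges: [-176.03, 176.03], [-82.01, 121.73], [-58.28, 71.71], [-173.87, 95.51], [-174.79, -0.11], [-173.66, 173.66]. Speed limits (degrees/s): [136.94, 136.94, 172.46, 180, 180, 180].

## Interface

Orientations are given as [roll, pitch, yaw] about the fixed x, y, z axes, in that order (R = Rz(yaw) Ry(pitch) Rx(roll)).
In Python, from plant import r, optics, job gives the robot as it stands.
- The arm moves only by the shell command python3 -m crank 'ROWS' [FORCE]. ROWS is JSON, a list of rows, each an object with "xyz": the shift along the tool's x, y, z in units of 30 mm (1.0 is 30 mm), a list of three; "delta_rot": the turn, a rotation vector about the tool's x, y, z in degrees, a list of three; "claw": the closure, from 0 (fully open) to 1 (shut). A call has 1 to 20 rows; each row is the pose to reach, as a shift and turn from the pose commanded when the call began, along the tool's axes at that moment; what a row does not reach only later rows make up. A row lasts 1/8 s, in which the tool goes at most 62.5 mm and 10.7 degrees, less where a joint would pass 70% of its speed; a pose out of reach is approached as far as the arm can. A call with a gripper value outside its range is refused whole. The fingers move at their own pace and stop on an object; FORCE is the grip in N (left out, the last holds). Time passes only in rows, so rows that repeat a pose let the fingers close. It gives the time, the measured TCP pose, the force, the opening and the grip force at its end, in the units of the state.
- r.get_state(): the state, without advancing time (a new reading comes with each control period).
- optics.capture(name): name is "scene" or "top" or "wrist"; returns a dict with "img" (420x560x3 uint8, blue, green, red), "fovy" (degrees; the focal length in pixels is half the picture's height over the tangent of half this angle, whatever the lens; pixels are square), "cx", "cy" (the principal point, pixels), "eye" and "rotation" of the camera in the world; the wrist camera has in their place "hand_eye" (4x4, takes a point from camera to tool coordinates, whose origin is the TCP and whose axes are the flange's). Camera axes: x right, y up, looking along -z (the intrinsics and any distortion apply to the point x, -y, -z); pixel columns grow to the right and rows downward; lengths in m; the calibration is good to about 2 mm. The wrist camera is an equidistant fisheye: a pixel r from the principal point sees the ray r / f radians off the axis. A picture is of the moment at which its call begins: read the wrist's pose just before it. There is no depth.
- job.close_job(): hands the job in; it is judged then, once.
The state is a dict: "time_s": time; "joints": joint angles; "qd": joint speeds; "joint_torque": joint torques, N m; "tcp_pos": TCP position; "eef_rot": TCP orientation; "contact_force": force on the tool from outside, world axes, zero at the start; "moment": the same for the moment, N m; "gripper_width": finger opening in m; "gripper_force": force on a finger pad.
Only numpy, scipy, OpenCV 4.12 (cv2) and the standard library are available. Lean on these libraries where they do the work, as an engineer would, in place of code of your own. Each camera call takes 0.05 s, during which the arm holds its last target. There are 200 camera calls.

## Working session

There is one attempt and no reset: what is moved stays moved. The work goes in short steps, Python scripts to look and compute and a shell command to move; the robot and the scene stay as the last step left them, time stands still between calls to the robot, and variables do not carry over. Pictures are saved under pics/ and viewed, at most 10 in all, crops included, and the job is handed in when it is done.

```bash
ls; mkdir -p pics
cat > h.py <<'E'
import numpy as np,cv2
from plant import r,optics,job
from scipy.spatial.transform import Rotation as R
def ray(c,u,v):
    f=c['img'].shape[0]/2/np.tan(np.radians(c['fovy'])/2)
    d=np.array([(u-c['cx'])/f,-(v-c['cy'])/f,-1.0]); 
    return np.array(c['eye']),np.array(c['rotation'])@d
def onz(c,u,v,z):
    e,d=ray(c,u,v); return e+d*(z-e[2])/d[2]
def proj(c,p):
    f=c['img'].shape[0]/2/np.tan(np.radians(c['fovy'])/2)
    q=np.array(c['rotation']).T@(np.array(p)-np.array(c['eye'])); return c['cx']-f*q[0]/q[2],c['cy']+f*q[1]/q[2]
def tri(c1,p1,c2,p2):
    a,d=ray(c1,*p1);b,e=ray(c2,*p2)
    A=np.stack([d,-e],1);t=np.linalg.lstsq(A,b-a,rcond=None)[0]
    return (a+d*t[0]+b+e*t[1])/2,np.linalg.norm(a+d*t[0]-b-e*t[1])
E
python3 - <<'E'
from h import *
s=r.get_state();print(s,r.pinch_z)
for n in ['scene','top']:
    c=optics.capture(n);cv2.imwrite(f'pics/{n}0.png',cv2.resize(c['img'],None,fx=1.4,fy=1.4,interpolation=cv2.INTER_CUBIC))
    print({k:v for k,v in c.items() if k!='img'})
E
```

```text
pics
{'time_s': 0.0, 'joints': array([ 8.64069455e+01,  2.05927945e+01,  6.32770273e-01, -2.01740089e-02,
       -7.01355426e+01, -1.65067472e+01]), 'qd': array([-0.02897469, -0.01302684,  0.04920597, -0.07740467,  0.00717041,
        0.06486436]), 'joint_torque': array([ 9.57072116e-04, -5.82713234e+01,  2.93070441e+01,  6.99766651e+00,
        7.16846334e-03, -1.57981781e-04]), 'tcp_pos': array([0.23182614, 0.63341218, 0.22559955]), 'eef_rot': array([ 1.79902983e+02, -8.97286943e-03, -2.01066650e+01]), 'contact_force': array([ 0.32954514,  0.43228698, -0.63907357]), 'moment': array([0.05512968, 0.00073227, 0.06800448]), 'gripper_force': 0.0, 'gripper_width': 0.0876456283329885} 0.0188
{'fovy': 49.57218481694397, 'cx': 280.37193182807334, 'cy': 212.02981770816803, 'eye': array([1.1681633 , 0.22261115, 1.01743931]), 'rotation': array([ 35.46126831,   0.4314979 , 110.21662454])}
{'fovy': 48.86631963256304, 'cx': 279.591840400098, 'cy': 213.02613318966647, 'eye': array([0.46703245, 0.00727863, 1.21393698]), 'rotation': array([  5.75284844,  -0.24105581, -89.28696943])}
```

```bash
sed -i "s/np.array(c\['rotation'\])/R.from_euler('xyz',c['rotation'],degrees=True).as_matrix()/g" h.py; grep -n as_matrix h.py
```

```text
7:    return np.array(c['eye']),R.from_euler('xyz',c['rotation'],degrees=True).as_matrix()@d
12:    q=R.from_euler('xyz',c['rotation'],degrees=True).as_matrix().T@(np.array(p)-np.array(c['eye'])); return c['cx']-f*q[0]/q[2],c['cy']+f*q[1]/q[2]
```

View pics/scene0.png

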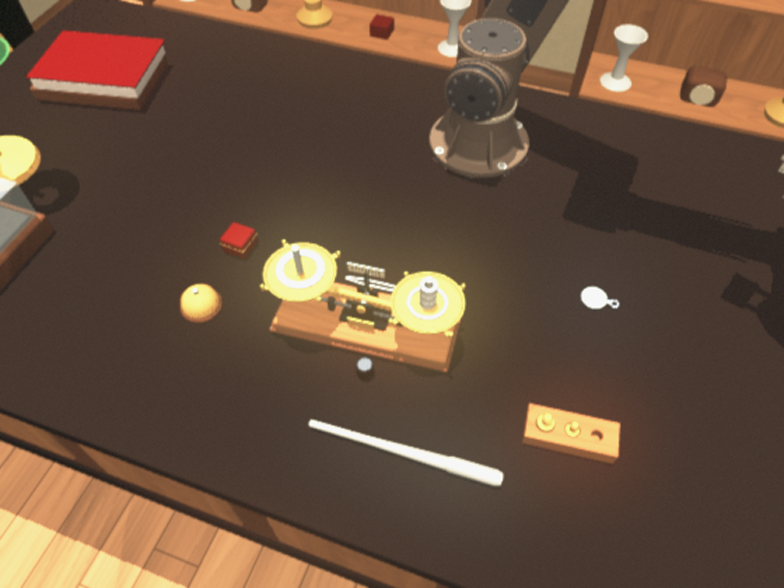

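View pics/top0.png

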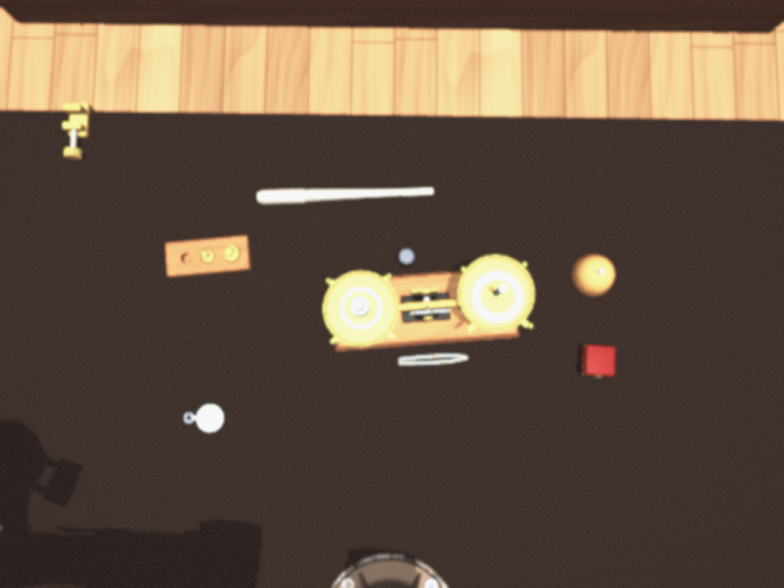

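Run:
```python
from h import *
S=optics.capture('scene');T=optics.capture('top')
np.save('c0.npy',[S,T],allow_pickle=True)
z=lambda im,x,y,w,h:cv2.resize(im[y:y+h,x:x+w],(400,300),interpolation=cv2.INTER_CUBIC)
a=np.hstack([z(S['img'],180,160,80,60),z(S['img'],265,180,80,60)])
b=np.hstack([z(T['img'],315,180,80,60),z(T['img'],220,190,80,60)])
cv2.imwrite('pics/crop.png',np.vstack([a,b]))
for n,u,v in [('L',361/1.4,308/1.4),('R',496/1.4,292/1.4),('mid',427/1.4,310/1.4)]: print(n,onz(T,u,v,.12))
```

```text
L [0.55998419 0.05544752 0.12      ]
R [ 0.5902475  -0.17377075  0.12      ]
mid [ 0.55801328 -0.05653764  0.12      ]
```

View pics/crop.png

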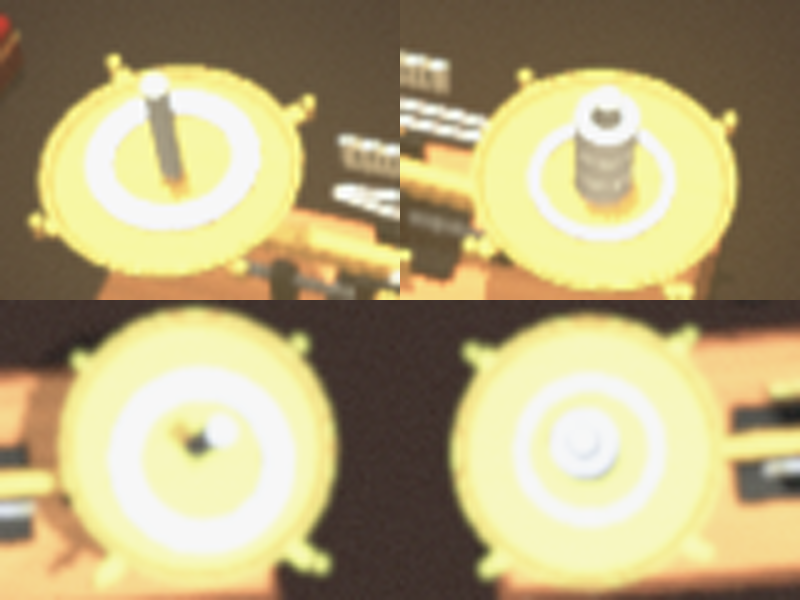

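```bash
python3 - <<'E'
from h import *
S,T=np.load('c0.npy',allow_pickle=True)
print('R',tri(S,(180+153/5-.4,160+88/5-.4),T,(359,206)))
print('L',tri(S,(265+206/5-.4,180+95/5-.4),T,(256.2,218.2)))
c=optics.capture('wrist');print({k:v for k,v in c.items() if k!='img'})
E
python3 -m crank '[{"xyz":[0,0,-1],"delta_rot":[0,0,-10],"claw":0},{"xyz":[0,0,-2],"delta_rot":[0,0,-20.1],"claw":0},{"xyz":[0,0,-3],"delta_rot":[0,0,-20.1],"claw":0},{"xyz":[0,0,-3],"delta_rot":[0,0,-20.1],"claw":0},{"xyz":[0,0,-3],"delta_rot":[0,0,-20.1],"claw":0}]' 20
```

```text
R (array([ 0.58715979, -0.17141721,  0.20190718]), np.float64(0.0016295204777232342))
L (array([0.55875941, 0.05504558, 0.18584352]), np.float64(0.0026545029713808603))
{'fovy': 65.70646984690485, 'cx': 280.32938017398794, 'cy': 209.23446773970608, 'hand_eye': array([[-1.09874180e-03,  9.54608232e-01,  2.97862242e-01,
         8.10797700e-02],
       [ 9.99999368e-01,  9.78311111e-04,  5.53401010e-04,
         4.18089664e-04],
       [ 2.36879219e-04,  2.97862662e-01, -9.54608704e-01,
        -1.57871350e-01],
       [ 0.00000000e+00,  0.00000000e+00,  0.00000000e+00,
         1.00000000e+00]])}
time_s: 0.88
tcp_pos: [0.2318, 0.6336, 0.3159]
eef_rot: [180.0, 0.0, -0.0]
contact_force: [-0.5, -0.3, -0.3]
gripper_width: 0.0876
gripper_force: 0.0
```

```bash
python3 -m crank '[{"xyz":[10.9,19.3,0.86],"delta_rot":[0,0,0],"claw":0},{"xyz":[10.9,19.3,0.86],"delta_rot":[0,0,0],"claw":0},{"xyz":[10.9,19.3,0.86],"delta_rot":[0,0,0],"claw":0},{"xyz":[10.9,19.3,0.86],"delta_rot":[0,0,0],"claw":0},{"xyz":[10.9,19.3,0.86],"delta_rot":[0,0,0],"claw":0},{"xyz":[10.9,19.3,0.86],"delta_rot":[0,0,0],"claw":0},{"xyz":[10.9,19.3,0.86],"delta_rot":[0,0,0],"claw":0},{"xyz":[10.9,19.3,0.86],"delta_rot":[0,0,0],"claw":0},{"xyz":[10.9,19.3,0.86],"delta_rot":[0,0,0],"claw":0},{"xyz":[10.9,19.3,0.86],"delta_rot":[0,0,0],"claw":0},{"xyz":[10.9,19.3,0.86],"delta_rot":[0,0,0],"claw":0},{"xyz":[10.9,19.3,0.86],"delta_rot":[0,0,0],"claw":0},{"xyz":[10.9,19.3,0.86],"delta_rot":[0,0,0],"claw":0},{"xyz":[10.9,19.3,0.86],"delta_rot":[0,0,0],"claw":0},{"xyz":[10.9,19.3,0.86],"delta_rot":[0,0,0],"claw":0}]'
cat >> h.py <<'E'
def wrist(name):
    s=r.get_state();c=optics.capture('wrist');cv2.imwrite(f'pics/{name}.png',c['img'])
    c['M']=R.from_euler('xyz',s['eef_rot'],degrees=True).as_matrix();c['t']=s['tcp_pos'];np.save(name+'.npy',c,allow_pickle=True)
    return c
def wonz(c,u,v,z):
    f=210/np.tan(np.radians(c['fovy'])/2);x,y=u-c['cx'],v-c['cy'];q=np.hypot(x,y)+1e-9;a=q/f
    d=np.array([np.sin(a)*x/q,-np.sin(a)*y/q,-np.cos(a)]);H=c['hand_eye']
    e=c['t']+c['M']@H[:3,3];d=c['M']@H[:3,:3]@d
    return e+d*(z-e[2])/d[2]
E
python3 -c "
from h import *
c=wrist('wL')"
```

```text
time_s: 2.75
tcp_pos: [0.5587, 0.0558, 0.2909]
eef_rot: [-180.0, -0.0, 0.1]
contact_force: [-0.1, -0.1, -0.5]
gripper_width: 0.0878
gripper_force: 0.0
```

View pics/wL.png

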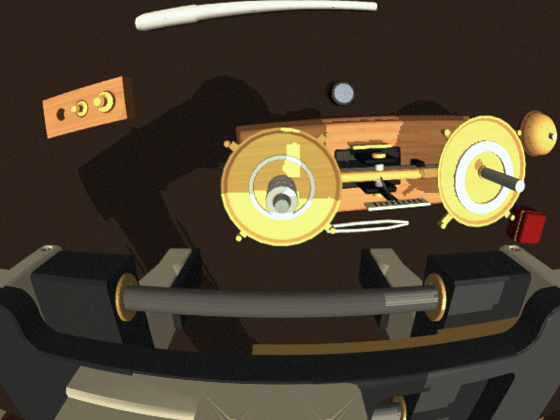

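```bash
python3 -m crank '[{"xyz":[0.95,7.55,-0.6],"delta_rot":[0,0,0],"claw":0},{"xyz":[0.95,7.55,-0.6],"delta_rot":[0,0,0],"claw":0},{"xyz":[0.95,7.55,-0.6],"delta_rot":[0,0,0],"claw":0},{"xyz":[0.95,7.55,-0.6],"delta_rot":[0,0,0],"claw":0},{"xyz":[0.95,7.55,-0.6],"delta_rot":[0,0,0],"claw":0},{"xyz":[0.95,7.55,-0.6],"delta_rot":[0,0,0],"claw":0},{"xyz":[0.95,7.55,-0.6],"delta_rot":[0,0,0],"claw":0},{"xyz":[0.95,7.55,-0.6],"delta_rot":[0,0,0],"claw":0}]'
python3 - <<'E'
from h import *
c=wrist('wR');d=np.load('wL.npy',allow_pickle=True).item()
z=lambda im:cv2.resize(im[160:250,220:340],(400,300),interpolation=cv2.INTER_CUBIC)
cv2.imwrite('pics/wc.png',np.hstack([z(d['img']),z(c['img'])]))
E
```

```text
time_s: 3.8
tcp_pos: [0.5876, -0.1706, 0.309]
eef_rot: [-180.0, -0.0, 0.1]
contact_force: [0.6, 0.2, -0.4]
gripper_width: 0.0875
gripper_force: 0.0
```

View pics/wc.png

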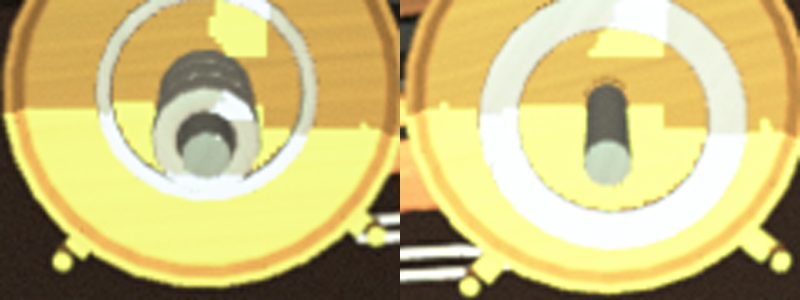

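Run:
```python
from h import *
d=np.load('wL.npy',allow_pickle=True).item();c=np.load('wR.npy',allow_pickle=True).item()
f=lambda x,y:(220+x/3.333-.35,160+y/3.333-.35)
print('Lstem',wonz(d,*f(207,155),.185),'collar3',wonz(d,*f(207,137),.171))
print('Rstem',wonz(c,*f(208,162),.203))
for k,nm in ((d,'L'),(c,'R')):
    im=k['img'].astype(int);b,g,rr=im[...,0],im[...,1],im[...,2]
    print(nm,im[206,282],im[200,282],im[206,290])
    m=((abs(b-g)<30)&(abs(rr-g)<30)&(g>110)&(g<215)).astype(np.uint8)
    n,l,st,ce=cv2.connectedComponentsWithStats(m)
    i=l[207,282];print(st[i],ce[i])
```

```text
Lstem [0.56007279 0.05434598 0.185     ] collar3 [0.56086225 0.05429538 0.171     ]
Rstem [ 0.58709638 -0.17235302  0.203     ]
L [166 189 176] [160 181 166] [175 203 200]
[272 192  20  21 224] [281.41517857 204.00446429]
R [197 223 207] [ 89 103 103] [158 255 255]
[     0      0    560    420 218981] [283.18968312 199.28733086]
```

```bash
python3 -m crank '[{"xyz":[-0.91,-7.5,0],"delta_rot":[0,0,0],"claw":0},{"xyz":[-0.91,-7.5,0],"delta_rot":[0,0,0],"claw":0},{"xyz":[-0.91,-7.5,0],"delta_rot":[0,0,0],"claw":0},{"xyz":[-0.91,-7.5,0],"delta_rot":[0,0,0],"claw":0},{"xyz":[-0.91,-7.5,0],"delta_rot":[0,0,0],"claw":0},{"xyz":[-0.91,-7.5,0],"delta_rot":[0,0,0],"claw":0},{"xyz":[-0.91,-7.5,0],"delta_rot":[0,0,0],"claw":0},{"xyz":[-0.91,-7.5,1.3],"delta_rot":[0,0,0],"claw":0},{"xyz":[-0.91,-7.5,2.6],"delta_rot":[0,0,0],"claw":0},{"xyz":[-0.91,-7.5,3.6],"delta_rot":[0,0,0],"claw":0},{"xyz":[-0.91,-7.5,4.4],"delta_rot":[0,0,0],"claw":0.3},{"xyz":[-0.91,-7.5,4.9],"delta_rot":[0,0,0],"claw":0.4},{"xyz":[-0.91,-7.5,4.9],"delta_rot":[0,0,0],"claw":0.5},{"xyz":[-0.91,-7.5,4.9],"delta_rot":[0,0,0],"claw":0.5}]'
python3 -c "
from h import *
print(r.get_state()['tcp_pos']);wrist('wg')"
```

```text
time_s: 5.6
tcp_pos: [0.5609, 0.0533, 0.1627]
eef_rot: [-180.0, -0.1, -0.0]
contact_force: [0.8, 0.8, 0.5]
gripper_width: 0.0531
gripper_force: 0.0
[0.56089586 0.05327102 0.1627416 ]
```

View pics/wg.png

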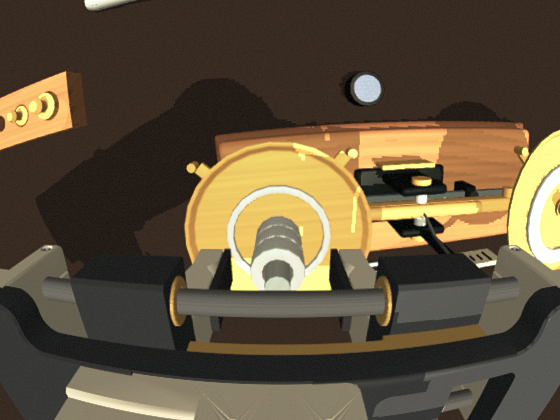

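```bash
python3 -m crank '[{"xyz":[0,-0.03,0],"delta_rot":[0,0,0],"claw":0.55},{"xyz":[0,-0.03,0],"delta_rot":[0,0,0],"claw":0.6},{"xyz":[0,-0.03,0],"delta_rot":[0,0,0],"claw":0.65},{"xyz":[0,-0.03,0],"delta_rot":[0,0,0],"claw":0.7},{"xyz":[0,-0.03,0],"delta_rot":[0,0,0],"claw":0.75},{"xyz":[0,-0.03,0],"delta_rot":[0,0,0],"claw":0.75},{"xyz":[0,-0.03,0],"delta_rot":[0,0,0],"claw":0.75}]' 8
```

```text
time_s: 6.52
tcp_pos: [0.5603, 0.0544, 0.1619]
eef_rot: [-180.0, -0.0, 0.0]
contact_force: [-0.6, 1.4, 2.1]
gripper_width: 0.0298
gripper_force: 8.0
```

```bash
python3 -m crank '[{"xyz":[0,0,-0.2],"delta_rot":[0,0,0],"claw":0.75},{"xyz":[0,0,-0.5],"delta_rot":[0,0,0],"claw":0.75},{"xyz":[0,0,-0.9],"delta_rot":[0,0,0],"claw":0.75},{"xyz":[0,0,-1.4],"delta_rot":[0,0,0],"claw":0.75},{"xyz":[0,0,-2.0],"delta_rot":[0,0,0],"claw":0.75},{"xyz":[0,0,-2.5],"delta_rot":[0,0,0],"claw":0.75},{"xyz":[0,0,-2.8],"delta_rot":[0,0,0],"claw":0.75},{"xyz":[0,0,-2.8],"delta_rot":[0,0,0],"claw":0.75},{"xyz":[0.1,0.8,-2.8],"delta_rot":[0,0,0],"claw":0.75},{"xyz":[0.25,2.1,-2.8],"delta_rot":[0,0,0],"claw":0.75},{"xyz":[0.43,3.6,-2.8],"delta_rot":[0,0,0],"claw":0.75},{"xyz":[0.61,5.1,-2.8],"delta_rot":[0,0,0],"claw":0.75},{"xyz":[0.77,6.5,-2.8],"delta_rot":[0,0,0],"claw":0.75},{"xyz":[0.87,7.3,-2.8],"delta_rot":[0,0,0],"claw":0.75},{"xyz":[0.9,7.557,-2.8],"delta_rot":[0,0,0],"claw":0.75},{"xyz":[0.9,7.557,-2.8],"delta_rot":[0,0,0],"claw":0.75},{"xyz":[0.9,7.557,-2.8],"delta_rot":[0,0,0],"claw":0.75}]'
python3 - <<'E'
from h import *
s=r.get_state();print(s['contact_force'],s['tcp_pos'])
c=wrist('wh');cv2.imwrite('pics/whc.png',cv2.resize(c['img'][150:330,160:400],(800,600),interpolation=cv2.INTER_CUBIC))
E
```

```text
time_s: 8.65
tcp_pos: [0.5871, -0.1716, 0.2456]
eef_rot: [-180.0, 0.0, 0.0]
contact_force: [-0.6, 0.4, -0.1]
gripper_width: 0.0296
gripper_force: 8.0
[-0.59208149  0.41919915 -0.11654345] [ 0.58710381 -0.17163776  0.24557063]
```

View pics/whc.png

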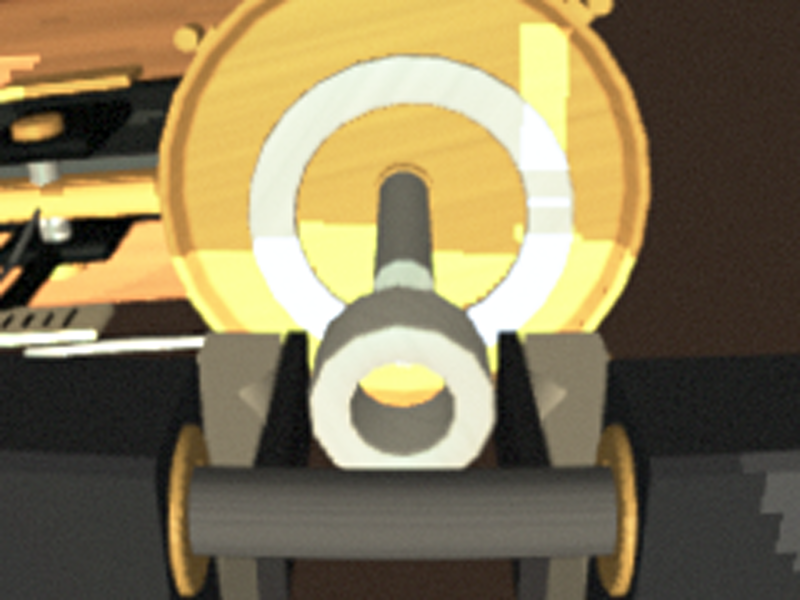

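Run:
```python
from h import *
c=np.load('wh.npy',allow_pickle=True).item()
f=lambda x,y:(160+x/3.333-.35,150+y/3.333-.35)
print('hole far/near/outer far',wonz(c,*f(403,360),.2536),wonz(c,*f(403,456),.2536),wonz(c,*f(403,325),.2536))
print('L/R',wonz(c,*f(351,405),.2536),wonz(c,*f(455,405),.2536))
print('stem far edge',wonz(c,*f(405,260),.203),'LR',wonz(c,*f(376,280),.203),wonz(c,*f(433,280),.203))
```

```text
hole far/near/outer far [ 0.59541269 -0.17209341  0.2536    ] [ 0.57823919 -0.17209112  0.2536    ] [ 0.60129841 -0.17209435  0.2536    ]
L/R [ 0.58754121 -0.16397505  0.2536    ] [ 0.5875367  -0.18020968  0.2536    ]
stem far edge [ 0.59279468 -0.17249733  0.203     ] LR [ 0.58854281 -0.16673431  0.203     ] [ 0.58853879 -0.1780658   0.203     ]
```

```bash
python3 -m crank '[{"xyz":[-0.01,0.01,0.3],"delta_rot":[0,0,0],"claw":0.75},{"xyz":[-0.01,0.01,0.6],"delta_rot":[0,0,0],"claw":0.75},{"xyz":[-0.01,0.01,0.9],"delta_rot":[0,0,0],"claw":0.75},{"xyz":[-0.01,0.01,1.0],"delta_rot":[0,0,0],"claw":0.75},{"xyz":[-0.01,0.01,1.1],"delta_rot":[0,0,0],"claw":0.75},{"xyz":[-0.01,0.01,1.2],"delta_rot":[0,0,0],"claw":0.75},{"xyz":[-0.01,0.01,1.3],"delta_rot":[0,0,0],"claw":0.75},{"xyz":[-0.01,0.01,1.4],"delta_rot":[0,0,0],"claw":0.75},{"xyz":[-0.01,0.01,1.5],"delta_rot":[0,0,0],"claw":0.75},{"xyz":[-0.01,0.01,1.5],"delta_rot":[0,0,0],"claw":0.75},{"xyz":[-0.01,0.01,1.5],"delta_rot":[0,0,0],"claw":0.75}]'
python3 - <<'E'
from h import *
F=[]
for i in range(4):
    c=wrist('wd');F.append(r.get_state()['contact_force'])
print(np.mean(F,0),np.std(F,0),r.get_state()['tcp_pos'])
cv2.imwrite('pics/wdc.png',cv2.resize(c['img'][150:330,160:400],(800,600),interpolation=cv2.INTER_CUBIC))
E
```

```text
time_s: 10.07
tcp_pos: [0.5869, -0.1728, 0.2008]
eef_rot: [180.0, -0.0, 0.0]
contact_force: [0.8, 0.6, -0.7]
gripper_width: 0.0302
gripper_force: 8.0
[-0.11781502 -0.00168029 -0.83991112] [0.94097086 0.44979211 0.16118614] [ 0.58695435 -0.17276186  0.20089994]
```

View pics/wdc.png

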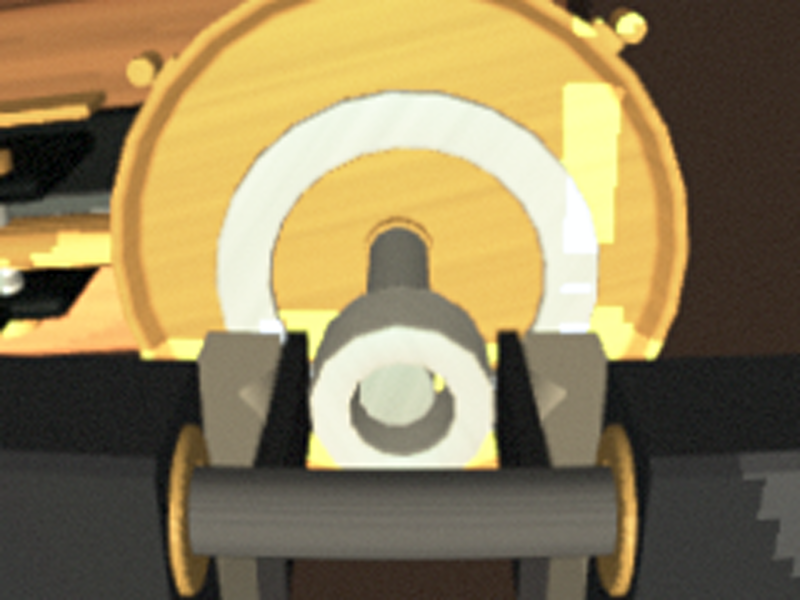

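Run:
```python
from h import *
c=np.load('wd.npy',allow_pickle=True).item()
f=lambda x,y:(160+x/3.333-.35,150+y/3.333-.35)
print('hole',wonz(c,*f(403,408),.2089))
for z in(.203,.191): print('stem near/L/R',z,wonz(c,*f(398,427),z),wonz(c,*f(360,395),z),wonz(c,*f(436,395),z))
print('dish bangle inner L,R', [wonz(c,*f(x,265),z)[1] for z in (.14,.135,.125) for x in (271,545)])
```

```text
hole [ 0.58687473 -0.17320202  0.2089    ]
stem near/L/R 0.203 [ 0.58012548 -0.17238033  0.203     ] [ 0.58607501 -0.16625651  0.203     ] [ 0.58607003 -0.17853431  0.203     ]
stem near/L/R 0.191 [ 0.57336902 -0.17231686  0.191     ] [ 0.57977672 -0.16572146  0.191     ] [ 0.57977136 -0.17894476  0.191     ]
dish bangle inner L,R [np.float64(-0.14459217093552593), np.float64(-0.20406301552022793), np.float64(-0.1439384023466303), np.float64(-0.20476811002074152), np.float64(-0.14263086516883902), np.float64(-0.20617829902176868)]
```

```bash
python3 -m crank '[{"xyz":[0,-0.027,0.1],"delta_rot":[0,0,0],"claw":0.75},{"xyz":[0,-0.027,0.25],"delta_rot":[0,0,0],"claw":0.75},{"xyz":[0,-0.027,0.4],"delta_rot":[0,0,0],"claw":0.75},{"xyz":[0,-0.027,0.55],"delta_rot":[0,0,0],"claw":0.75},{"xyz":[0,-0.027,0.7],"delta_rot":[0,0,0],"claw":0.75},{"xyz":[0,-0.027,0.85],"delta_rot":[0,0,0],"claw":0.75},{"xyz":[0,-0.027,1.0],"delta_rot":[0,0,0],"claw":0.75},{"xyz":[0,-0.027,1.15],"delta_rot":[0,0,0],"claw":0.75},{"xyz":[0,-0.027,1.3],"delta_rot":[0,0,0],"claw":0.75},{"xyz":[0,-0.027,1.4],"delta_rot":[0,0,0],"claw":0.75},{"xyz":[0,-0.027,1.5],"delta_rot":[0,0,0],"claw":0.75},{"xyz":[0,-0.027,1.6],"delta_rot":[0,0,0],"claw":0.75},{"xyz":[0,-0.027,1.67],"delta_rot":[0,0,0],"claw":0.75},{"xyz":[0,-0.027,1.67],"delta_rot":[0,0,0],"claw":0.75}]'
python3 - <<'E'
from h import *
F=[]
for i in range(4):
    c=wrist('we');F.append(r.get_state()['contact_force'])
print(np.mean(F,0),np.std(F,0),r.get_state()['tcp_pos'])
cv2.imwrite('pics/wec.png',cv2.resize(c['img'][150:330,160:400],(800,600),interpolation=cv2.INTER_CUBIC))
E
```

```text
time_s: 12.02
tcp_pos: [0.5868, -0.1719, 0.1505]
eef_rot: [180.0, 0.0, 0.0]
contact_force: [-0.9, 0.2, -1.2]
gripper_width: 0.0299
gripper_force: 8.0
[ 0.01281468  0.01383926 -1.01584258] [0.5528769  0.43997587 0.37902081] [ 0.58698708 -0.17194848  0.15081904]
```

View pics/wec.png

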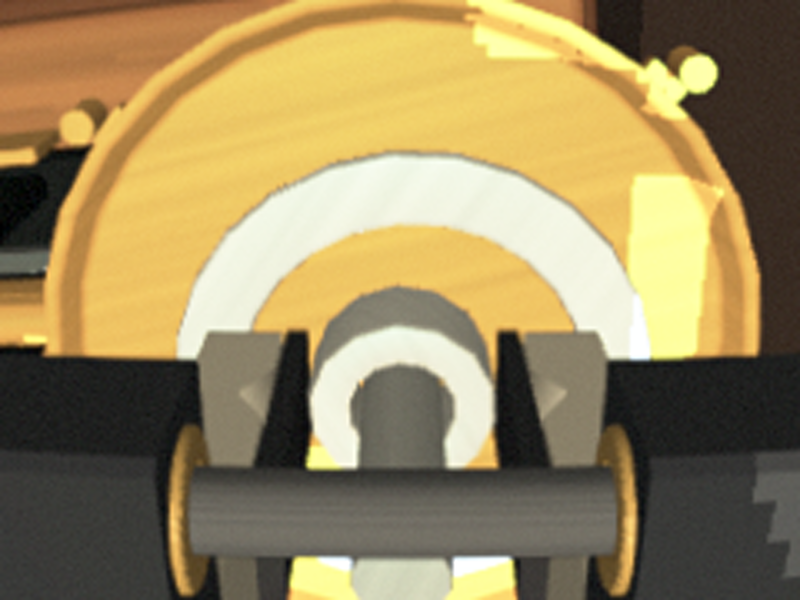

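```bash
python3 -m crank '[{"xyz":[0,0,0.05],"delta_rot":[0,0,0],"claw":0.75},{"xyz":[0,0,0.1],"delta_rot":[0,0,0],"claw":0.75},{"xyz":[0,0,0.15],"delta_rot":[0,0,0],"claw":0.75},{"xyz":[0,0,0.2],"delta_rot":[0,0,0],"claw":0.75},{"xyz":[0,0,0.25],"delta_rot":[0,0,0],"claw":0.75},{"xyz":[0,0,0.3],"delta_rot":[0,0,0],"claw":0.75},{"xyz":[0,0,0.3],"delta_rot":[0,0,0],"claw":0.75},{"xyz":[0,0,0.3],"delta_rot":[0,0,0],"claw":0.75}]'
cat > m.py <<'E'
from h import *
import sys
F=[]
for i in range(6):
    c=wrist('wf');F.append(r.get_state()['contact_force'])
print(np.mean(F,0),np.std(F,0),r.get_state()['tcp_pos'])
S=optics.capture('scene');T=optics.capture('top');np.save('c1.npy',[S,T],allow_pickle=True)
b,g,rr=[c['img'][...,i].astype(int) for i in range(3)]
row=c['img'][150+265*3//10-0]
# bangle inner gap width on the row where crop y=~265..320 : grey run edges
for y in range(225,250,6):
    m=(abs(b[y]-rr[y])<40)&(g[y]>150); e=np.flatnonzero(np.diff(m.astype(int)));print(y,e)
E
python3 m.py
```

```text
time_s: 13.22
tcp_pos: [0.5869, -0.1719, 0.1417]
eef_rot: [-180.0, -0.0, 0.0]
contact_force: [0.1, -0.4, -0.3]
gripper_width: 0.0295
gripper_force: 8.0
[-0.15112603 -0.0985122  -0.39430208] [0.57139579 0.44931958 0.35883024] [ 0.58689182 -0.17194148  0.1416884 ]
225 [225 260 308 343]
231 [  1 221 249 318 347]
237 [  2  11 125 134 217 242 324 350]
243 [ 12  17 127 132 214 238 329 353]
249 [ 17  22 213 235 269 291 332 355]
```

```bash
python3 -m crank '[{"xyz":[0,0,0.05],"delta_rot":[0,0,0],"claw":0.75},{"xyz":[0,0,0.1],"delta_rot":[0,0,0],"claw":0.75},{"xyz":[0,0,0.13],"delta_rot":[0,0,0],"claw":0.75},{"xyz":[0,0,0.13],"delta_rot":[0,0,0],"claw":0.75},{"xyz":[0,0,0.13],"delta_rot":[0,0,0],"claw":0.75}]'
python3 m.py
```

```text
time_s: 14.25
tcp_pos: [0.5869, -0.1719, 0.1378]
eef_rot: [180.0, 0.0, 0.0]
contact_force: [0.1, -0.8, -0.5]
gripper_width: 0.0296
gripper_force: 8.0
[-0.04542261 -0.26744914 -0.15120024] [0.40239017 0.25030416 0.30312873] [ 0.5868725  -0.17191096  0.13779324]
225 [225 260 309 343]
231 [221 250 318 347]
237 [  0 217 242 325 350]
243 [  1   7 124 133 215 238 330 353]
249 [  8  12 213 235 269 291 333 355]
```

```bash
python3 -m crank '[{"xyz":[0,0,0],"delta_rot":[0,0,0],"claw":0.64},{"xyz":[0,0,0],"delta_rot":[0,0,0],"claw":0.6},{"xyz":[0,0,0],"delta_rot":[0,0,0],"claw":0.55},{"xyz":[0,0,0],"delta_rot":[0,0,0],"claw":0.5},{"xyz":[0,0,-0.1],"delta_rot":[0,0,0],"claw":0.5},{"xyz":[0,0,-0.3],"delta_rot":[0,0,0],"claw":0.5},{"xyz":[0,0,-0.6],"delta_rot":[0,0,0],"claw":0.5},{"xyz":[0,0,-1.0],"delta_rot":[0,0,0],"claw":0.5},{"xyz":[0,0,-1.6],"delta_rot":[0,0,0],"claw":0.5},{"xyz":[0,0,-2.4],"delta_rot":[0,0,0],"claw":0.5},{"xyz":[0,0,-3.4],"delta_rot":[0,0,0],"claw":0.5},{"xyz":[0,0,-4.6],"delta_rot":[0,0,0],"claw":0.5},{"xyz":[0,0,-5.5],"delta_rot":[0,0,0],"claw":0.5},{"xyz":[-2,0,-6],"delta_rot":[0,0,0],"claw":0.5},{"xyz":[-3,0,-6],"delta_rot":[0,0,0],"claw":0.5},{"xyz":[-3,0,-6],"delta_rot":[0,0,0],"claw":0.5}]'
python3 - <<'E'
from h import *
S=optics.capture('scene');T=optics.capture('top')
c=wrist('wz')
z=lambda im,x,y,w,h:cv2.resize(im[y:y+h,x:x+w],(400,300),interpolation=cv2.INTER_CUBIC)
a=np.hstack([z(S['img'],180,160,80,60),z(S['img'],265,180,80,60)])
b=np.hstack([z(T['img'],210,150,200,150),z(c['img'],0,0,560,420)])
cv2.imwrite('pics/end.png',np.vstack([a,b]))
E
```

```text
time_s: 16.65
tcp_pos: [0.4954, -0.1721, 0.32]
eef_rot: [-180.0, -0.2, -0.0]
contact_force: [-0.1, -0.6, 1.0]
gripper_width: 0.0441
gripper_force: 0.0
```

View pics/end.png

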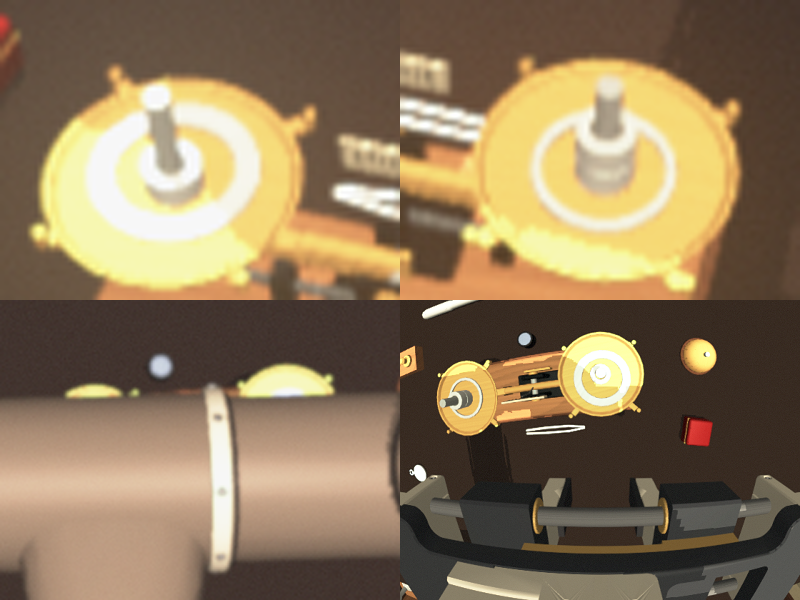

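```bash
python3 -m crank '[{"xyz":[0,0,0],"delta_rot":[0,0,0],"claw":0.5},{"xyz":[0,0,0],"delta_rot":[0,0,0],"claw":0.5},{"xyz":[0,0,0],"delta_rot":[0,0,0],"claw":0.5},{"xyz":[0,0,0],"delta_rot":[0,0,0],"claw":0.5},{"xyz":[0,0,0],"delta_rot":[0,0,0],"claw":0.5},{"xyz":[0,0,0],"delta_rot":[0,0,0],"claw":0.5},{"xyz":[0,0,0],"delta_rot":[0,0,0],"claw":0.5},{"xyz":[0,0,0],"delta_rot":[0,0,0],"claw":0.5}]'
python3 - <<'E'
from h import *
S0=np.load('c0.npy',allow_pickle=True)[0]['img'];S=optics.capture('scene')['img']
def low(im,x0,x1):  # mean row of brass pins nearest the dishes, tracked by template
    return im
for n,(x,y,w,h) in {'Rstem':(203,170,14,12),'Rpin':(198,168,10,10),'Lpin':(286,190,9,9),'Rpin2':(236,176,10,10)}.items():
    t=S0[y:y+h,x:x+w];m=cv2.matchTemplate(S[y-8:y+h+8,x-8:x+w+8],t,cv2.TM_CCOEFF_NORMED);_,v,_,l=cv2.minMaxLoc(m);print(n,l[0]-8,l[1]-8,round(v,2))
print(job.close_job())
E
```

```text
time_s: 17.8
tcp_pos: [0.4969, -0.1719, 0.3178]
eef_rot: [-180.0, -0.0, 0.0]
contact_force: [-0.5, 0.2, -0.5]
gripper_width: 0.0438
gripper_force: 0.0
Rstem 0 3 0.94
Rpin 0 2 0.95
Lpin 0 -2 0.97
Rpin2 0 2 0.95
the job is handed in; nothing more can be done
None
```

I moved one collar onto the right stem, where it lies flat on its dish. In the pictures both pans have come back about 9 mm to level. The job was handed in at about 18 s; no verdict came back.

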